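# Load sample bottles into the sampler tray in reverse order

## Robot

A 6-joint arm with a two-finger parallel gripper is mounted at the origin on the work surface. World frame = base frame: x ahead of the robot, y to its left, z up, the work surface at z = 0. Lengths are in m, angles in rad, forces in N, time in s.
With the tool pointing down it reaches from about 0.3 to 0.875 m from the base axis. Payload 6.4 kg.
Tool frame: the origin (TCP) lies midway between the tips of the shut fingers; the grasp point (between the pads) lies 19 mm behind it; z points along the fingers, y is the line along which they close (so a half turn about z gives the same grasp; the last joint's range is limited). The gripper opens to 85 mm and grips with 20 to 120 N. Pads are 22 mm wide; open, the fingers measure 114 mm over their backs; the gripper's body (76 mm by 85 mm) begins 54 mm behind the grasp point. The pads swing forward as they close: fully open they stand 13 mm farther back than shut.
Start: joints at [-1.353, 0.181, 1.607, -0, 1.354, -0.206], TCP at [0.236, -0.524, 0.231] pointing down, gripper open.
Joint ranges: [-2.99, 2.99], [-0.89, 2.07], [0.3, 2.58], [-1.14, 4.28], [0, 2.63], [-3.12, 3.12]. Speed limits (rad/s): [2.57, 2.57, 3.01, 3.14, 3.14, 3.14].

## Interface

Orientations are given as a unit quaternion [w, x, y, z].
In Python, from bench import ctrl gives the robot as it stands. The module is installed in compiled form; this text tells all that it offers.
- The arm moves only by the tool move_arm, never from a script. Its argument "plan" is one flat list of numbers, 6 for each row, row after row: the shift along the world's x, y, z in units of 50 mm (1.0 is 50 mm), then the turn, a rotation vector about the world's x, y, z in rad. A call has 1 to 10 rows; each row is the pose to reach, as a shift and turn from the pose commanded when the call began; what a row does not reach only later rows make up. A row lasts 1/8 s, in which the tool goes at most 62.5 mm and 10.7 degrees, less where a joint would pass 70% of its speed; a pose out of reach is approached as far as the arm can. A call with a gripper value outside its range is refused whole. "grip" is the finger opening in mm, from 0 to 85.4, set as the call begins (left out, the last holds). The fingers move at their own pace and stop on an object; the grip force is fixed at half the most. Time passes only in rows, so rows that repeat a pose let the fingers close. It gives the time, the measured TCP pose, the force, the opening and the grip force at its end, in the units of the state.
- ctrl.get_obs(): the state, without advancing time (a new reading comes with each control period).
- ctrl.camera(name): name is "side" or "top"; returns a dict with "pixels" (480x640x3 uint8, red, green, blue), "fx", "fy", "cx", "cy" (pixels), "dist_coeffs" ([k1, k2, p1, p2, k3] as OpenCV has them; the pictures are not rectified), "origin" and "attitude" of the camera in the world. Camera axes: x right, y down, z forward; pixel columns grow to the right and rows downward; lengths in m; the calibration is good to about 2 mm. A picture is of the moment at which its call begins. There is no depth.
- ctrl.hand_in(): hands the job in; it is judged then, once.
The state is a dict: "time_s": time; "q": joint angles; "dq": joint speeds; "joint_efforts": joint torques, N m; "eef_pos": TCP position; "eef_rot": TCP orientation; "wrist_force": force on the tool from outside, world axes, zero at the start; "torque": the same for the moment, N m; "opening": opening from 0.0 (shut) to 1.0 (fully open); "grasp_force": force on a finger pad.
Only numpy, scipy, OpenCV 4.12 (cv2) and the standard library are available. Lean on these libraries where they do the work, as an engineer would, in place of code of your own. Each camera call takes 0.05 s, during which the arm holds its last target. There are 200 camera calls.

## Task

Move the four amber bottles from the coloured holders on the rack into the grey sampler tray, one to a compartment, in reverse order: the bottle that starts nearest the rack's yellow end goes into the compartment farthest from the tray's yellow end, the next one into the next compartment, and so on until the last, which ends up beside the tray's yellow end. Keep the bottles upright, set each one down standing on the compartment's floor without dropping it, and leave the beaker, the small carton and the stack of dishes where they are.

Things in the scene. Friction and masses are not known exactly. Their poses are not given: they have to be found in the camera images.
- bottle_red: Loose amber (dark brown) glass bottle with a red cap, 88 mm tall, 0.08 to 0.17 kg. Body: cylinder 34 mm in diameter from 0 to 60 mm above its underside, shoulder to 70 mm, cap 26 mm in diameter from 70 to 88 mm. Origin: centre of its underside; z up along the bottle. Starts upright in the holder of its cap's colour.
- bottle_blue: Loose amber (dark brown) glass bottle with a blue cap, 88 mm tall, 0.08 to 0.17 kg. Body: cylinder 34 mm in diameter from 0 to 60 mm above its underside, shoulder to 70 mm, cap 26 mm in diameter from 70 to 88 mm. Origin: centre of its underside; z up along the bottle. Starts upright in the holder of its cap's colour.
- bottle_green: Loose amber (dark brown) glass bottle with a green cap, 88 mm tall, 0.08 to 0.17 kg. Body: cylinder 34 mm in diameter from 0 to 60 mm above its underside, shoulder to 70 mm, cap 26 mm in diameter from 70 to 88 mm. Origin: centre of its underside; z up along the bottle. Starts upright in the holder of its cap's colour.
- bottle_white: Loose amber (dark brown) glass bottle with a white cap, 88 mm tall, 0.08 to 0.17 kg. Body: cylinder 34 mm in diameter from 0 to 60 mm above its underside, shoulder to 70 mm, cap 26 mm in diameter from 70 to 88 mm. Origin: centre of its underside; z up along the bottle. Starts upright in the holder of its cap's colour.
- holder_red: Fixed red square open-topped cup on the rack, 54 x 54 mm outside, 46 mm inside, 15 mm tall, floor 4 mm thick (so a bottle's underside is 14 mm above the bench). Origin: centre of its underside (10 mm above the bench). It marks where the red-capped bottle started and stays there.
- holder_blue: Fixed blue square open-topped cup on the rack, 54 x 54 mm outside, 46 mm inside, 15 mm tall, floor 4 mm thick (so a bottle's underside is 14 mm above the bench). Origin: centre of its underside (10 mm above the bench). It marks where the blue-capped bottle started and stays there.
- holder_green: Fixed green square open-topped cup on the rack, 54 x 54 mm outside, 46 mm inside, 15 mm tall, floor 4 mm thick (so a bottle's underside is 14 mm above the bench). Origin: centre of its underside (10 mm above the bench). It marks where the green-capped bottle started and stays there.
- holder_white: Fixed white square open-topped cup on the rack, 54 x 54 mm outside, 46 mm inside, 15 mm tall, floor 4 mm thick (so a bottle's underside is 14 mm above the bench). Origin: centre of its underside (10 mm above the bench). It marks where the white-capped bottle started and stays there.
- rack: Fixed steel rack plate, 70 mm (its x) by 250 mm (its y), 10 mm thick, on the bench. Four holders stand on it in a row at y = +90, +30, -30, -90 mm, in any order. A yellow block 24 mm tall is at its +y end (centre y = +135 mm). Origin: centre of its underside, on the bench. It may be turned to any yaw.
- tray: Fixed grey tray, 64 mm (its x) by 244 mm (its y), walls 4 mm thick and 16 mm tall, with a floor 5 mm above the bench. Four compartments in a row, 56 x 56 mm inside, centred at y = +90, +30, -30, -90 mm, x = 0. A yellow block 24 mm tall is at its +y end (centre y = +132 mm). Origin: centre of its underside, on the bench. It may be turned to any yaw.
- beaker: Bystander: empty loose glass beaker, 66 mm in diameter, 85 mm tall. Origin: centre of its underside.
- carton: Bystander: loose small white and blue carton, 60 mm (its x) by 90 mm (its y), 45 mm tall. Origin: centre of its underside.
- dishes: Bystander: loose stack of clear dishes, 90 mm in diameter, 30 mm tall. Origin: centre of its underside.
Not all that is in view belongs to the job. Leave any purple look-alike of the bottle_green alone.

How it is judged:
By the outcome, as a careful person would: the job done as asked, in the order asked, and still so for the second after the job is handed in, with the robot touching nothing.
It also fails if it takes over 106 s, if anything falls off the work surface, if the arm or the gripper's body presses on something with over 40 N, if the wrist force passes 120 N, or if a joint passes its speed limit or range.

## Working session

There is one attempt and no reset: what is moved stays moved. The work goes in short steps, Python scripts to look and compute and a tool call to move; the robot and the scene stay as the last step left them, time stands still between calls to the robot, and variables do not carry over. Pictures are saved under pics/ and viewed, at most 14 in all, crops included, and the job is handed in when it is done.

Besides the shell and the picture viewer there is one more tool, called after "Call:" as a command line: name --argument value ..., lists and objects as JSON in quotes. move_arm: Moves the arm, as the interface text tells. Its arguments: {"type":"object","properties":{"plan":{"type":"array"},"grip":{"type":"number"}},"required":["plan"]}

```bash
mkdir -p pics; python3 - <<'E'
from bench import ctrl
import cv2
for n in("top","side"):
    c=ctrl.camera(n); cv2.imwrite(f"pics/{n}0.png",c["pixels"][:,:,::-1])
    print({k:v for k,v in c.items() if k!="pixels"})
print(ctrl.get_obs())
E
```

```text
{'fx': 436.8570901365943, 'fy': 436.8570901365943, 'cx': 316.14824540438946, 'cy': 234.319803920116, 'dist_coeffs': array([-0.10601049,  0.        ,  0.        ,  0.        ,  0.        ]), 'origin': array([0.53246407, 0.00804998, 1.22887003]), 'attitude': array([-0.01357226,  0.71225313, -0.7017496 ,  0.00766595])}
{'fx': 525.1484034322859, 'fy': 525.1484034322859, 'cx': 326.24270535138714, 'cy': 231.5331241125814, 'dist_coeffs': array([-0.08426167,  0.        ,  0.        ,  0.        ,  0.        ]), 'origin': array([ 0.42579499, -1.00654924,  0.64639884]), 'attitude': array([-0.49671987,  0.86505853, -0.05762137,  0.04028519])}
{'time_s': 0.1, 'q': array([-1.35332511e+00,  1.81458772e-01,  1.60793634e+00,  1.22586071e-05,
        1.35380092e+00, -2.06294252e-01]), 'dq': array([ 1.21795091e-03, -4.58983992e-04, -3.99434359e-03,  7.21805931e-05,
       -6.70903901e-04,  6.50329612e-04]), 'joint_efforts': array([ 6.83180115e-04, -4.45877087e+01, -3.52237308e+01, -1.08269346e-04,
        4.08401334e-03, -2.47069403e-05]), 'eef_pos': array([ 0.2363478 , -0.52362126,  0.23046504]), 'eef_rot': array([-8.01709356e-04,  9.77636671e-01,  2.10299538e-01,  1.50421317e-06]), 'wrist_force': array([ 0.34448912, -0.06998249,  0.63796483]), 'torque': array([-0.01070504,  0.01987695,  0.04133619]), 'grasp_force': 0.0, 'opening': 1.0002872041162523}
```

View pics/top0.png

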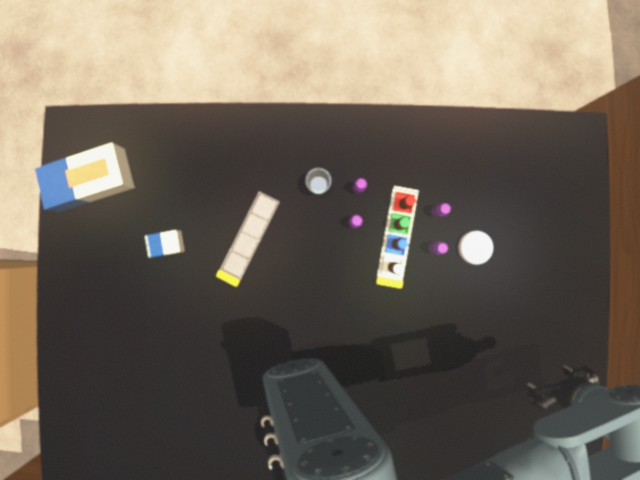

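View pics/side0.png

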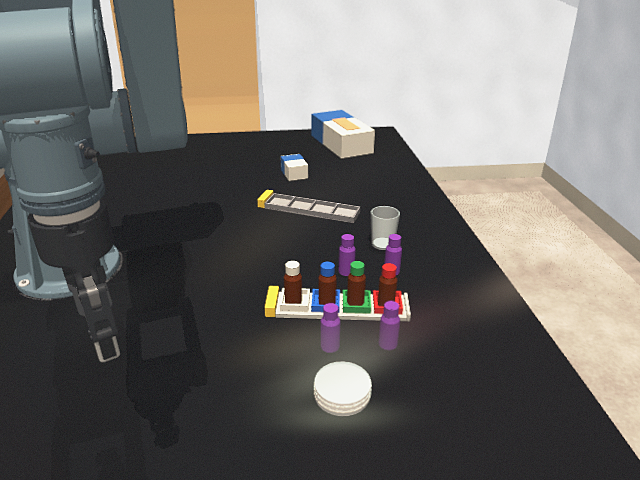

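```bash
cat > h.py <<'E'
import numpy as np,cv2
from scipy.spatial.transform import Rotation as R
from bench import ctrl
def ray(c,uv):
    K=np.array([[c["fx"],0,c["cx"]],[0,c["fy"],c["cy"]],[0,0,1]])
    p=cv2.undistortPoints(np.array(uv,float).reshape(-1,1,2),K,c["dist_coeffs"])[:,0]
    q=c["attitude"]; d=np.c_[p,np.ones(len(p))]@R.from_quat([q[1],q[2],q[3],q[0]]).as_matrix().T
    return d
def plane(c,uv,z):
    d=ray(c,uv); o=c["origin"]; return (o+d*((z-o[2])/d[:,2])[:,None])
def cross(c1,u1,c2,u2):
    d1=ray(c1,[u1])[0];d2=ray(c2,[u2])[0]
    A=np.c_[d1,-d2]; s=np.linalg.lstsq(A,c2["origin"]-c1["origin"],rcond=None)[0]
    a=c1["origin"]+s[0]*d1;b=c2["origin"]+s[1]*d2
    return (a+b)/2,np.linalg.norm(a-b)
def blobs(c,hue,smin=100,vmin=60,vmax=256,smax=256,amin=12,roi=None):
    hsv=cv2.cvtColor(c["pixels"],cv2.COLOR_RGB2HSV).astype(int);h,s,v=hsv[...,0],hsv[...,1],hsv[...,2]
    m=((h>=hue[0])&(h<=hue[1])) if hue[0]<=hue[1] else ((h>=hue[0])|(h<=hue[1]))
    m=(m&(s>=smin)&(s<smax)&(v>=vmin)&(v<vmax)).astype(np.uint8)
    if roi: k=np.zeros_like(m);k[roi[1]:roi[3],roi[0]:roi[2]]=1;m*=k
    n,l,st,ce=cv2.connectedComponentsWithStats(m)
    return [(ce[i].round(1).tolist(),st[i].tolist(),np.argwhere(l==i)[:,::-1]) for i in range(1,n) if st[i][4]>=amin]
E
python3 - <<'E'
from h import *
t=ctrl.camera("top");s=ctrl.camera("side")
for n,h in dict(yellow=(24,34),purple=(140,160),red=(174,6),green=(45,80),blue=(100,125)).items():
    for c,k,roi in((t,'top',(140,150,500,300)),(s,'side',(240,180,430,420))):
        for b in blobs(c,h,roi=roi): print(n,k,b[0],b[1])
for n,(x0,y0,x1,y1) in dict(rk=(330,165,500,305),tr=(205,180,345,295)).items():
    cv2.imwrite(f"pics/{n}.png",cv2.resize(t["pixels"][y0:y1,x0:x1,::-1],None,fx=4,fy=4,interpolation=cv2.INTER_CUBIC))
E
```

```text
yellow top [227.1, 278.0] [215, 269, 25, 19, 231]
yellow top [389.3, 282.9] [375, 277, 29, 12, 230]
yellow side [265.0, 194.6] [258, 190, 15, 11, 79]
yellow side [271.4, 296.4] [265, 285, 14, 23, 219]
purple top [359.8, 185.0] [353, 178, 14, 15, 155]
purple top [443.3, 209.0] [436, 203, 15, 13, 129]
purple top [355.5, 220.9] [349, 215, 13, 13, 134]
purple top [441.2, 247.8] [437, 243, 10, 11, 64]
purple side [346.1, 253.7] [339, 234, 17, 42, 545]
purple side [393.9, 250.8] [385, 234, 17, 41, 442]
purple side [390.5, 314.2] [381, 300, 19, 31, 386]
purple side [330.1, 315.5] [320, 303, 20, 25, 350]
red top [403.6, 201.8] [393, 192, 24, 21, 317]
red side [388.3, 270.6] [380, 263, 17, 16, 201]
red side [361.0, 298.7] [357, 290, 7, 15, 29]
red side [376.8, 302.8] [372, 290, 12, 24, 162]
red side [398.7, 299.8] [395, 290, 8, 24, 123]
green top [400.2, 222.6] [390, 214, 20, 19, 224]
green side [357.1, 267.9] [351, 261, 14, 15, 182]
green side [357.1, 303.3] [342, 289, 29, 24, 366]
blue top [155.0, 244.7] [148, 233, 15, 24, 265]
blue top [392.7, 245.3] [386, 235, 18, 20, 143]
blue top [401.8, 243.0] [398, 238, 9, 11, 75]
blue side [327.0, 268.6] [320, 261, 15, 16, 203]
blue side [315.8, 301.3] [311, 288, 13, 24, 195]
blue side [337.3, 297.5] [335, 289, 6, 23, 76]
```

View pics/rk.png

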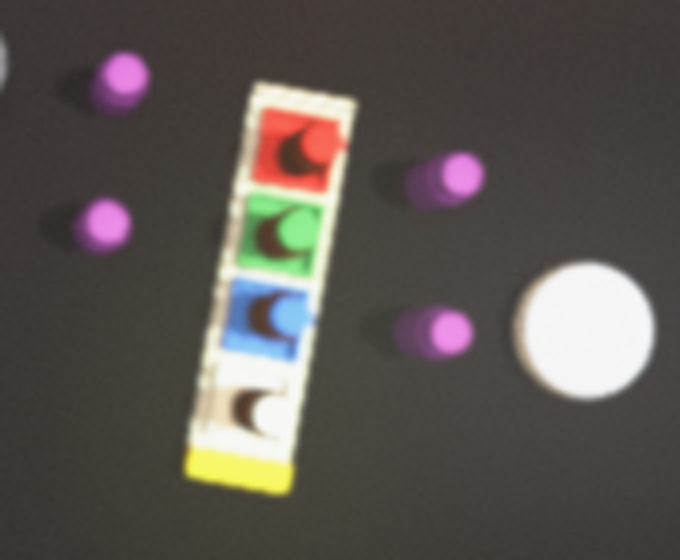

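View pics/tr.png

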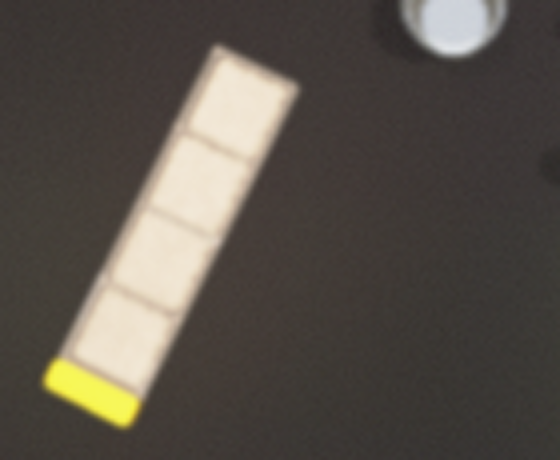

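White is nearest the rack's yellow end (crop 270,414), then blue (289,318), green (299,230) and red (322,142). Purple look-alikes flank the rack. The tray's yellow end is at the lower left (crop 92,393) and its far end at the upper right (259,67). Both crops are 4x.

```bash
python3 - <<'E'
from h import *
np.set_printoptions(precision=4,suppress=True)
t=ctrl.camera("top");s=ctrl.camera("side")
f=lambda P,o:(np.array(P,float)+.5)/4-.5+np.array(o)
caps=f([(270,414),(289,318),(299,230),(322,142)],(330,165))
C=plane(t,caps,.102);print("caps top\n",C)
S=[(292.5,268.5),(327,268.6),(357.1,267.9),(388.3,270.6)]
print("caps side@.094\n",plane(s,S,.094))
for a,b in zip(caps,S): print(cross(t,a,s,b))
# tray
far=plane(t,f([(219,46),(299,88)],(205,180)),.016)
div=plane(t,f([(187,131),(252,162),(150,208),(215,235),(108,283),(176,315)],(205,180)),.016).reshape(3,2,3).mean(1)
yb=plane(t,f([(92,393)],(205,180)),.024)
print("far",far,far.mean(0),"\ndiv",div,"\nyel",yb)
L=np.array([-122,-60,0,60,132])/1000
P=np.vstack([far.mean(0),div,yb])[:,:2]
A=np.c_[L,np.ones(5)];k=np.linalg.lstsq(A,P,rcond=None)[0]
print("dir",k[0],np.linalg.norm(k[0]),"org",k[1],"res",A@k-P)
u=k[0]/np.linalg.norm(k[0])
print("tray yaw",np.arctan2(-u[0],u[1]));
for y in(-.09,-.03,.03,.09):print(y,k[1]+u*y)
# side check of tray
print("side yellow",plane(s,[(265,194.6)],.02))
print("rack ends yellow top",plane(t,f([(239,472)],(330,165)),.034),"far",plane(t,f([(258,82),(356,100)],(330,165)),.010).mean(0))
d=C[3]-C[0];print("bottle row yaw",np.arctan2(d[0],-d[1]),np.linalg.norm(d))
for b in blobs(t,(140,160),roi=(330,150,500,300)): print("purple",plane(t,[b[0]],.085))
q=ctrl.get_obs()["eef_rot"];print(R.from_quat([q[1],q[2],q[3],q[0]]).as_matrix())
E
```

```text
caps top
 [[ 0.482  -0.1927  0.102 ]
 [ 0.5442 -0.2043  0.102 ]
 [ 0.6012 -0.2103  0.102 ]
 [ 0.6587 -0.225   0.102 ]]
caps side@.094
 [[ 0.4836 -0.1965  0.094 ]
 [ 0.5473 -0.2046  0.094 ]
 [ 0.6036 -0.2092  0.094 ]
 [ 0.6596 -0.2251  0.094 ]]
(array([ 0.4826, -0.1944,  0.0927]), np.float64(0.0020991972543071657))
(array([ 0.5457, -0.2058,  0.0949]), np.float64(0.0029122645572024386))
(array([ 0.6023, -0.2117,  0.0957]), np.float64(0.0014293676941217672))
(array([ 0.6594, -0.2264,  0.0949]), np.float64(0.00021656946054483602))
far [[0.6873 0.179  0.016 ]
 [0.6586 0.1224 0.016 ]] [0.673  0.1507 0.016 ] 
div [[0.6169 0.1773 0.016 ]
 [0.5642 0.2022 0.016 ]
 [0.5098 0.2295 0.016 ]] 
yel [[0.4443 0.2618 0.024 ]]
dir [-0.8991  0.4373] 0.9998146392933199 org [0.5634 0.2034] res [[ 0.0002 -0.0006]
 [ 0.0004 -0.0001]
 [-0.0008  0.0013]
 [-0.0003  0.0001]
 [ 0.0005 -0.0007]]
tray yaw 1.1180872764313334
-0.09 [0.6444 0.1641]
-0.03 [0.5904 0.1903]
0.03 [0.5365 0.2166]
0.09 [0.4825 0.2428]
side yellow [[0.4477 0.2724 0.02  ]]
rack ends yellow top [[ 0.4391 -0.184   0.034 ]] far [ 0.7048 -0.2333  0.01  ]
bottle row yaw 1.3898035996466758 0.17959415458048997
purple [[ 0.6989 -0.0951  0.085 ]]
purple [[ 0.6387 -0.3172  0.085 ]]
purple [[ 0.6032 -0.0843  0.085 ]]
purple [[ 0.5366 -0.3126  0.085 ]]
[[ 0.9115  0.4112 -0.0001]
 [ 0.4112 -0.9115  0.0006]
 [ 0.0002 -0.0006 -1.    ]]
```

Call:
move_arm --plan '[0.4,0.55,-0.1,0,0,-0.08,1.0,1.35,-0.3,0,0,-0.16,1.7,2.3,-0.5,0,0,-0.24,2.4,3.25,-0.7,0,0,-0.32,3.1,4.2,-0.9,0,0,-0.4,3.8,5.1,-1.1,0,0,-0.5,4.4,5.9,-1.3,0,0,-0.605,4.8,6.45,-1.4,0,0,-0.605,4.93,6.6,-1.42,0,0,-0.605,4.93,6.6,-1.42,0,0,-0.605]' --grip 85

```text
time_s: 1.55
eef_pos: [0.4831, -0.1942, 0.1603]
eef_rot: [0.0, 0.996, -0.09, -0.0]
wrist_force: [-0.1, 0.7, 0.1]
opening: 0.996
grasp_force: 0.0
```

Call:
move_arm --plan '[0,0,-0.4,0,0,0,0,0,-1.0,0,0,0,0,0,-1.6,0,0,0,0,0,-2.1,0,0,0,0,0,-2.4,0,0,0,0,0,-2.46,0,0,0,0,0,-2.46,0,0,0]'

```text
time_s: 2.42
eef_pos: [0.4833, -0.1948, 0.0379]
eef_rot: [0.0, 0.996, -0.091, 0.0]
wrist_force: [-0.2, 0.3, -0.2]
opening: 0.995
grasp_force: 0.0
```

Call:
move_arm --plan '[0,0,0,0,0,0,0,0,0,0,0,0,0,0,0,0,0,0,0,0,0,0,0,0,0,0,0,0,0,0,0,0,0,0,0,0,0,0,0,0,0,0,0,0,0,0,0,0]' --grip 20

```text
time_s: 3.42
eef_pos: [0.4834, -0.1943, 0.038]
eef_rot: [0.0, 0.996, -0.09, 0.0]
wrist_force: [-1.0, 0.8, 6.8]
opening: 0.382
grasp_force: 59.6
```

Call:
move_arm --plan '[0,0,0.3,0,0,0,0,0,0.8,0,0,0,0,0,1.4,0,0,0,0,0,2.0,0,0,0,0,0,2.4,0,0,0,0,0,2.5,0,0,0,0,0,2.5,0,0,0]'

```text
time_s: 4.3
eef_pos: [0.4828, -0.194, 0.1622]
eef_rot: [-0.0, 0.996, -0.09, -0.0]
wrist_force: [0.1, -0.9, -2.6]
opening: 0.379
grasp_force: 59.7
```

Call:
move_arm --plan '[0.12,0.27,0,0,0,0,0.4,0.9,0,0,0,0,0.8,1.8,0,0,0,0,1.2,2.7,0,0,0,0,1.6,3.6,0,0,0,0,2.0,4.5,0,0,0,0,2.4,5.4,0,0,0,0,2.8,6.3,0,0,0,0,3.1,6.95,0,0,0,0,3.22,7.17,0,0,0,0]'

```text
time_s: 5.55
eef_pos: [0.6433, 0.1674, 0.1606]
eef_rot: [-0.0, 0.996, -0.089, -0.001]
wrist_force: [0.6, 0.3, -1.2]
opening: 0.382
grasp_force: 59.9
```

Call:
move_arm --plan '[0,0,0,0,0,0,0,0,0,0,0,0,0,0,-0.2,0,0,0,0,0,-0.5,0,0,0]'

```text
time_s: 6.05
eef_pos: [0.6441, 0.1635, 0.1369]
eef_rot: [-0.0, 0.996, -0.091, 0.0]
wrist_force: [0.3, -0.2, -1.4]
opening: 0.378
grasp_force: 59.9
```

```bash
python3 - <<'E'
from h import *
t=ctrl.camera("top");s=ctrl.camera("side")
a=t["pixels"][150:310,140:500,::-1];b=s["pixels"][120:400,220:440,::-1]
cv2.imwrite("pics/c1.png",np.hstack([cv2.resize(a,(450,200)),cv2.resize(b,(330,420))[:200]]) if 0 else cv2.resize(s["pixels"][90:390,200:500,::-1],(600,600)))
E
```

```text
(no output)
```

View pics/c1.png

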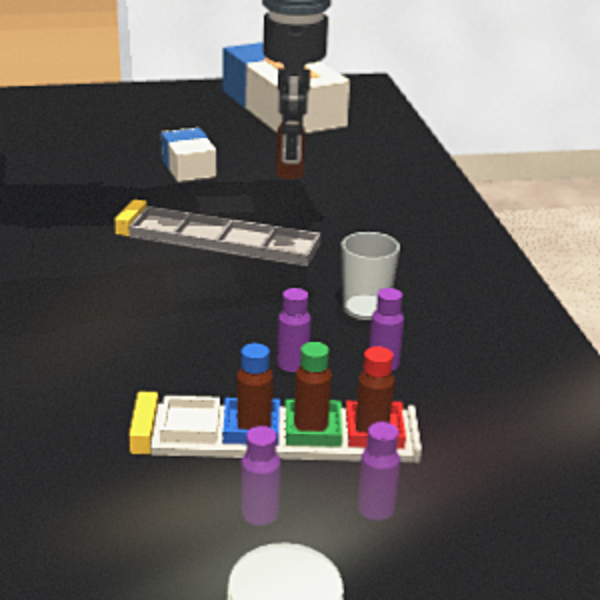

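The bottle hangs upright (crop 290,150) above the far compartment (290,240), and the white holder is empty. Next I lower it.

Call:
move_arm --plan '[0,0,-0.3,0,0,0,0,0,-0.8,0,0,0,0,0,-1.3,0,0,0,0,0,-1.75,0,0,0,0,0,-2.0,0,0,0,0,0,-2.08,0,0,0,0,0,-2.11,0,0,0,0,0,-2.13,0,0,0,0,0,-2.13,0,0,0]'

```text
time_s: 7.28
eef_pos: [0.6445, 0.1644, 0.0315]
eef_rot: [-0.0, 0.996, -0.09, 0.001]
wrist_force: [-0.1, 0.1, -1.0]
opening: 0.38
grasp_force: 59.9
```

Call:
move_arm --plan '[0,0,-0.01,0,0,0,0,0,-0.01,0,0,0]'

```text
time_s: 7.52
eef_pos: [0.644, 0.1644, 0.0305]
eef_rot: [-0.0, 0.996, -0.09, 0.0]
wrist_force: [-0.9, 0.0, -1.4]
opening: 0.382
grasp_force: 59.9
```

Call:
move_arm --plan '[0,0,-0.01,0,0,0,0,0,-0.02,0,0,0,0,0,-0.02,0,0,0]'

```text
time_s: 7.9
eef_pos: [0.6439, 0.1644, 0.0292]
eef_rot: [0.0, 0.996, -0.09, -0.0]
wrist_force: [0.9, 0.5, -1.3]
opening: 0.381
grasp_force: 59.9
```

Call:
move_arm --plan '[0,0,-0.01,0,0,0,0,0,-0.01,0,0,0]'

```text
time_s: 8.15
eef_pos: [0.644, 0.1644, 0.029]
eef_rot: [0.0, 0.996, -0.09, 0.0]
wrist_force: [-1.6, 0.3, 1.7]
opening: 0.384
grasp_force: 60.2
```

Call:
move_arm --plan '[0,0,-0.01,0,0,0,0,0,-0.01,0,0,0]'

```text
time_s: 8.4
eef_pos: [0.6441, 0.1643, 0.029]
eef_rot: [0.0, 0.996, -0.09, 0.0]
wrist_force: [-3.0, -0.8, 5.1]
opening: 0.383
grasp_force: 60.6
```

Call:
move_arm --plan '[0,0,0,0,0,0,0,0,0,0,0,0,0,0,0,0,0,0,0,0,0,0,0,0,0,0,0,0,0,0,0,0,0.5,0,0,0,0,0,1.2,0,0,0,0,0,2.0,0,0,0,0,0,2.6,0,0,0,0,0,2.68,0,0,0]' --grip 85

```text
time_s: 9.65
eef_pos: [0.6458, 0.1645, 0.1655]
eef_rot: [-0.0, 0.996, -0.09, 0.003]
wrist_force: [-0.1, 0.6, -0.4]
opening: 0.997
grasp_force: 0.0
```

```bash
python3 - <<'E'
from h import *
t=ctrl.camera("top");s=ctrl.camera("side")
cv2.imwrite("pics/c2.png",cv2.resize(s["pixels"][90:390,200:500,::-1],(600,600)))
print(ctrl.get_obs()["eef_pos"])
E
```

```text
[0.64398548 0.16436569 0.16228358]
```

View pics/c2.png

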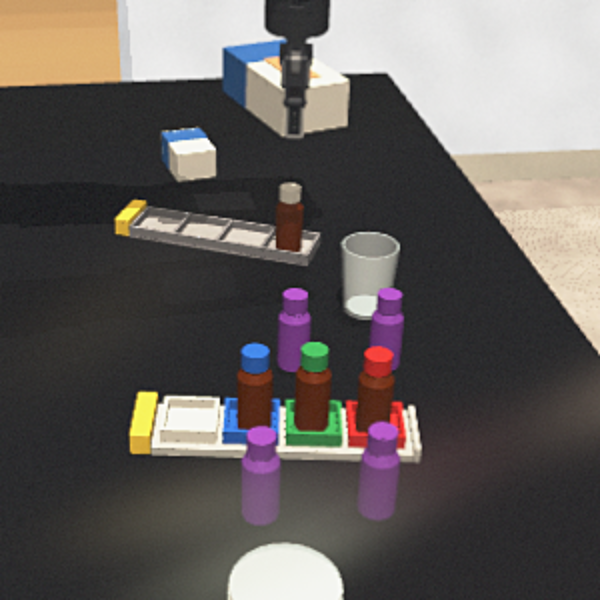

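The white-capped bottle stands upright in the far compartment (crop 289,215). Blue is next.

Call:
move_arm --plan '[-0.1,-0.4,0,0,0,0,-0.35,-1.3,0,0,0,0,-0.65,-2.4,0,0,0,0,-0.95,-3.5,0,0,0,0,-1.25,-4.6,0,0,0,0,-1.55,-5.7,0,0,0,0,-1.8,-6.7,0,0,0,0,-1.95,-7.25,0,0,0,0,-1.98,-7.39,0,0,0,0,-1.98,-7.39,0,0,0,0]'

```text
time_s: 11.0
eef_pos: [0.5442, -0.2051, 0.1613]
eef_rot: [-0.001, 0.996, -0.091, -0.001]
wrist_force: [-0.4, 0.2, -0.5]
opening: 0.998
grasp_force: 0.0
```

Call:
move_arm --plan '[0,0,-0.3,0,0,0,0,0,-0.9,0,0,0,0,0,-1.6,0,0,0,0,0,-2.1,0,0,0,0,0,-2.4,0,0,0,0,0,-2.48,0,0,0,0,0,-2.48,0,0,0]'

```text
time_s: 11.88
eef_pos: [0.5454, -0.205, 0.0386]
eef_rot: [0.0, 0.996, -0.09, 0.0]
wrist_force: [0.2, 0.3, -0.6]
opening: 0.996
grasp_force: 0.0
```

Call:
move_arm --plan '[0,0,0,0,0,0,0,0,0,0,0,0,0,0,0,0,0,0,0,0,0,0,0,0,0,0,0,0,0,0,0,0,0,0,0,0,0,0,0,0,0,0]' --grip 20

```text
time_s: 12.75
eef_pos: [0.5456, -0.2055, 0.0391]
eef_rot: [0.0, 0.996, -0.091, 0.001]
wrist_force: [-1.5, 1.1, 6.0]
opening: 0.385
grasp_force: 60.0
```

Call:
move_arm --plan '[0,0,0.3,0,0,0,0,0,0.8,0,0,0,0,0,1.4,0,0,0,0,0,2.0,0,0,0,0,0,2.4,0,0,0,0,0,2.5,0,0,0,0,0,2.5,0,0,0]'

```text
time_s: 13.62
eef_pos: [0.5447, -0.205, 0.1631]
eef_rot: [-0.0, 0.996, -0.09, -0.0]
wrist_force: [-0.5, 0.3, -1.6]
opening: 0.376
grasp_force: 59.6
```

Call:
move_arm --plan '[0.04,0.35,0,0,0,0,0.13,1.1,0,0,0,0,0.25,2.1,0,0,0,0,0.37,3.1,0,0,0,0,0.49,4.1,0,0,0,0,0.6,5.1,0,0,0,0,0.7,6.1,0,0,0,0,0.8,7.1,0,0,0,0,0.88,7.75,0,0,0,0,0.9,7.91,0,0,0,0]'

```text
time_s: 14.88
eef_pos: [0.5885, 0.1934, 0.1619]
eef_rot: [0.0, 0.996, -0.089, -0.001]
wrist_force: [0.4, -0.4, -0.7]
opening: 0.383
grasp_force: 59.8
```

Call:
move_arm --plan '[0,0,0,0,0,0,0,0,-0.2,0,0,0,0,0,-0.6,0,0,0,0,0,-1.1,0,0,0,0,0,-1.6,0,0,0,0,0,-2.1,0,0,0,0,0,-2.45,0,0,0,0,0,-2.6,0,0,0,0,0,-2.65,0,0,0,0,0,-2.65,0,0,0]'

```text
time_s: 16.12
eef_pos: [0.5906, 0.1904, 0.0315]
eef_rot: [-0.0, 0.996, -0.09, 0.001]
wrist_force: [-0.4, 0.6, -1.5]
opening: 0.382
grasp_force: 59.8
```

Call:
move_arm --plan '[0,0,-0.01,0,0,0,0,0,-0.02,0,0,0,0,0,-0.03,0,0,0,0,0,-0.03,0,0,0]'

```text
time_s: 16.62
eef_pos: [0.5904, 0.1905, 0.0302]
eef_rot: [-0.0, 0.996, -0.09, 0.0]
wrist_force: [-2.3, 0.2, 5.8]
opening: 0.379
grasp_force: 60.4
```

Call:
move_arm --plan '[0,0,0,0,0,0,0,0,0,0,0,0,0,0,0,0,0,0,0,0,0,0,0,0,0,0,0,0,0,0,0,0,0.5,0,0,0,0,0,1.2,0,0,0,0,0,2.0,0,0,0,0,0,2.6,0,0,0,0,0,2.68,0,0,0]' --grip 85

```text
time_s: 17.88
eef_pos: [0.5917, 0.1906, 0.1662]
eef_rot: [-0.001, 0.996, -0.09, 0.003]
wrist_force: [-0.2, 0.4, -0.3]
opening: 0.994
grasp_force: 0.0
```

Call:
move_arm --plan '[0.02,-0.4,0,0,0,0,0.05,-1.4,0,0,0,0,0.1,-2.6,0,0,0,0,0.15,-3.8,0,0,0,0,0.2,-5.0,0,0,0,0,0.22,-6.2,0,0,0,0,0.23,-7.3,0,0,0,0,0.23,-7.9,0,0,0,0,0.23,-8.04,0,0,0,0,0.23,-8.04,0,0,0,0]'

```text
time_s: 19.12
eef_pos: [0.6004, -0.2115, 0.1618]
eef_rot: [-0.001, 0.996, -0.091, -0.001]
wrist_force: [-1.2, 0.7, -0.2]
opening: 0.997
grasp_force: 0.0
```

```bash
python3 - <<'E'
from h import *
s=ctrl.camera("side")
cv2.imwrite("pics/c3.png",cv2.resize(s["pixels"][90:390,200:500,::-1],(600,600)))
print(ctrl.get_obs()["eef_pos"])
E
```

```text
[ 0.60076798 -0.21073978  0.16216025]
```

View pics/c3.png

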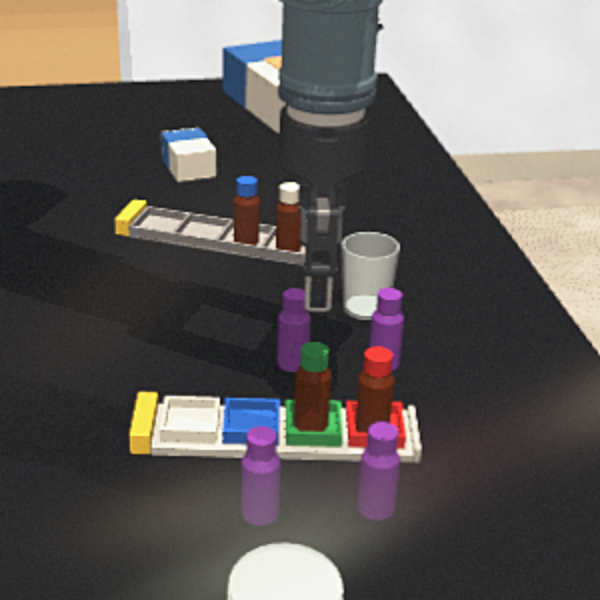

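Blue stands in the second compartment from the far end (crop 247,212), and the gripper is above green. Now I grasp green.

Call:
move_arm --plan '[0,0,-0.3,0,0,0,0,0,-0.9,0,0,0,0,0,-1.6,0,0,0,0,0,-2.1,0,0,0,0,0,-2.4,0,0,0,0,0,-2.5,0,0,0,0,0,-2.5,0,0,0]'

```text
time_s: 20.05
eef_pos: [0.6018, -0.2115, 0.0386]
eef_rot: [0.0, 0.996, -0.09, 0.0]
wrist_force: [-0.5, -0.3, -0.2]
opening: 0.994
grasp_force: 0.0
```

Call:
move_arm --plan '[0,0,0,0,0,0,0,0,0,0,0,0,0,0,0,0,0,0,0,0,0,0,0,0,0,0,0,0,0,0,0,0,0,0,0,0,0,0,0,0,0,0]' --grip 20

```text
time_s: 20.92
eef_pos: [0.602, -0.2119, 0.0392]
eef_rot: [0.0, 0.996, -0.09, 0.001]
wrist_force: [-0.6, 0.4, 5.2]
opening: 0.378
grasp_force: 59.7
```

Call:
move_arm --plan '[0,0,0.3,0,0,0,0,0,0.8,0,0,0,0,0,1.4,0,0,0,0,0,2.0,0,0,0,0,0,2.4,0,0,0,0,0,2.5,0,0,0,0,0,2.5,0,0,0]'

```text
time_s: 21.8
eef_pos: [0.6012, -0.2115, 0.1628]
eef_rot: [-0.0, 0.996, -0.091, -0.0]
wrist_force: [0.9, -0.4, -1.9]
opening: 0.379
grasp_force: 59.6
```

Call:
move_arm --plan '[-0.06,0.4,0,0,0,0,-0.18,1.2,0,0,0,0,-0.33,2.2,0,0,0,0,-0.5,3.3,0,0,0,0,-0.67,4.4,0,0,0,0,-0.84,5.5,0,0,0,0,-1.0,6.6,0,0,0,0,-1.16,7.6,0,0,0,0,-1.28,8.35,0,0,0,0,-1.31,8.56,0,0,0,0]'

```text
time_s: 23.05
eef_pos: [0.5336, 0.2192, 0.162]
eef_rot: [0.0, 0.996, -0.089, -0.001]
wrist_force: [-0.3, -1.3, -1.1]
opening: 0.376
grasp_force: 59.8
```

Call:
move_arm --plan '[0,0,0,0,0,0,0,0,-0.2,0,0,0,0,0,-0.6,0,0,0,0,0,-1.1,0,0,0,0,0,-1.6,0,0,0,0,0,-2.1,0,0,0,0,0,-2.45,0,0,0,0,0,-2.6,0,0,0,0,0,-2.65,0,0,0,0,0,-2.65,0,0,0]'

```text
time_s: 24.3
eef_pos: [0.5366, 0.2164, 0.0314]
eef_rot: [-0.0, 0.996, -0.091, 0.001]
wrist_force: [0.8, 0.6, -2.3]
opening: 0.385
grasp_force: 59.8
```

Call:
move_arm --plan '[0,0,-0.01,0,0,0,0,0,-0.02,0,0,0,0,0,-0.03,0,0,0,0,0,-0.03,0,0,0]'

```text
time_s: 24.8
eef_pos: [0.5364, 0.2165, 0.0301]
eef_rot: [-0.0, 0.996, -0.09, 0.0]
wrist_force: [-1.6, 0.1, 6.0]
opening: 0.382
grasp_force: 60.4
```

Call:
move_arm --plan '[0,0,0,0,0,0,0,0,0,0,0,0,0,0,0,0,0,0,0,0,0,0,0,0,0,0,0,0,0,0,0,0,0.5,0,0,0,0,0,1.2,0,0,0,0,0,2.0,0,0,0,0,0,2.6,0,0,0,0,0,2.68,0,0,0]' --grip 85

```text
time_s: 26.05
eef_pos: [0.5376, 0.2167, 0.166]
eef_rot: [-0.001, 0.996, -0.09, 0.002]
wrist_force: [-0.9, 0.7, 1.3]
opening: 0.996
grasp_force: 0.0
```

Call:
move_arm --plan '[0.12,-0.45,0,0,0,0,0.4,-1.45,0,0,0,0,0.72,-2.6,0,0,0,0,1.05,-3.8,0,0,0,0,1.38,-5.0,0,0,0,0,1.71,-6.2,0,0,0,0,2.0,-7.3,0,0,0,0,2.3,-8.3,0,0,0,0,2.45,-8.84,0,0,0,0,2.45,-8.84,0,0,0,0]'

```text
time_s: 27.3
eef_pos: [0.6577, -0.2278, 0.161]
eef_rot: [-0.0, 0.996, -0.092, -0.001]
wrist_force: [-0.3, 0.4, -0.6]
opening: 0.995
grasp_force: 0.0
```

```bash
python3 - <<'E'
from h import *
s=ctrl.camera("side")
cv2.imwrite("pics/c4.png",cv2.resize(s["pixels"][90:390,200:500,::-1],(600,600)))
print(ctrl.get_obs()["eef_pos"])
E
```

```text
[ 0.6575424  -0.22608128  0.16115158]
```

View pics/c4.png

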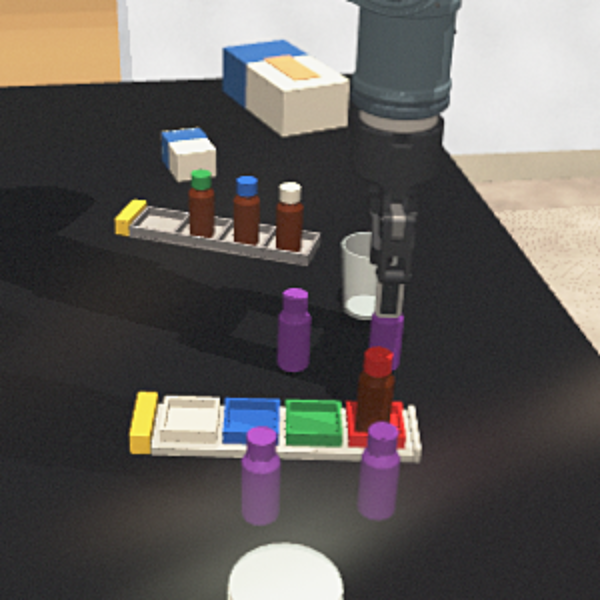

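Green is placed at (crop 201,205), and the gripper is above red. A purple look-alike stands close by, so I use a smaller opening.

Call:
move_arm --plan '[0,0,-0.2,0,0,0,0,0,-0.4,0,0,0,0,0,-0.9,0,0,0,0,0,-1.5,0,0,0,0,0,-2.0,0,0,0,0,0,-2.35,0,0,0,0,0,-2.5,0,0,0,0,0,-2.5,0,0,0]' --grip 65

```text
time_s: 28.35
eef_pos: [0.6584, -0.2254, 0.0381]
eef_rot: [-0.0, 0.996, -0.09, -0.0]
wrist_force: [-0.1, -0.1, 0.3]
opening: 0.756
grasp_force: 0.0
```

Call:
move_arm --plan '[0,0,0,0,0,0,0,0,0,0,0,0,0,0,0,0,0,0,0,0,0,0,0,0,0,0,0,0,0,0,0,0,0,0,0,0,0,0,0,0,0,0]' --grip 20

```text
time_s: 29.22
eef_pos: [0.6594, -0.2261, 0.0398]
eef_rot: [0.0, 0.996, -0.09, 0.001]
wrist_force: [0.6, 0.9, 5.9]
opening: 0.379
grasp_force: 60.1
```

Call:
move_arm --plan '[0,0,0.3,0,0,0,0,0,0.8,0,0,0,0,0,1.4,0,0,0,0,0,2.0,0,0,0,0,0,2.4,0,0,0,0,0,2.5,0,0,0,0,0,2.5,0,0,0]'

```text
time_s: 30.1
eef_pos: [0.6581, -0.2254, 0.1627]
eef_rot: [-0.0, 0.996, -0.09, -0.0]
wrist_force: [-0.4, -0.4, -2.2]
opening: 0.378
grasp_force: 59.7
```

Call:
move_arm --plan '[-0.14,0.37,0,0,0,0,-0.46,1.22,0,0,0,0,-0.85,2.25,0,0,0,0,-1.24,3.28,0,0,0,0,-1.62,4.31,0,0,0,0,-2.01,5.34,0,0,0,0,-2.4,6.37,0,0,0,0,-2.79,7.4,0,0,0,0,-3.15,8.37,0,0,0,0,-3.4,9.0,0,0,0,0]'

```text
time_s: 31.35
eef_pos: [0.4863, 0.2262, 0.1618]
eef_rot: [0.0, 0.996, -0.09, -0.001]
wrist_force: [1.4, -1.4, -1.4]
opening: 0.38
grasp_force: 59.8
```

Call:
move_arm --plan '[-0.1,0.3,0,0,0,0,-0.13,0.37,0,0,0,0,-0.13,0.37,-0.2,0,0,0,-0.13,0.37,-0.6,0,0,0,-0.13,0.37,-1.1,0,0,0,-0.13,0.37,-1.6,0,0,0,-0.13,0.37,-2.1,0,0,0,-0.13,0.37,-2.45,0,0,0,-0.13,0.37,-2.6,0,0,0,-0.13,0.37,-2.62,0,0,0]'

```text
time_s: 32.6
eef_pos: [0.4821, 0.2425, 0.0321]
eef_rot: [0.0, 0.996, -0.091, -0.0]
wrist_force: [0.6, 0.1, -1.6]
opening: 0.382
grasp_force: 59.8
```

Call:
move_arm --plan '[0,0,-0.02,0,0,0,0,0,-0.04,0,0,0,0,0,-0.06,0,0,0,0,0,-0.06,0,0,0]'

```text
time_s: 33.1
eef_pos: [0.4827, 0.2431, 0.0308]
eef_rot: [-0.0, 0.996, -0.09, 0.001]
wrist_force: [-3.1, -1.0, 8.3]
opening: 0.38
grasp_force: 60.7
```

Call:
move_arm --plan '[0,0,0,0,0,0,0,0,0,0,0,0,0,0,0,0,0,0,0,0,0,0,0,0,0,0,0,0,0,0,0,0,0.5,0,0,0,0,0,1.2,0,0,0,0,0,2.0,0,0,0,0,0,2.6,0,0,0,0,0,2.8,0,0,0]' --grip 85

```text
time_s: 34.35
eef_pos: [0.4831, 0.2432, 0.1714]
eef_rot: [-0.001, 0.996, -0.09, 0.002]
wrist_force: [1.2, -0.6, -1.1]
opening: 0.998
grasp_force: 0.0
```

Call:
move_arm --plan '[-0.2,-0.5,0.1,0,0,0,-0.5,-1.5,0.3,0,0,0,-0.8,-2.5,0.4,0,0,0,-1.0,-3.4,0.5,0,0,0,-1.0,-4.2,0.5,0,0,0,-1.0,-4.6,0.5,0,0,0,-1.0,-4.6,0.5,0,0,0]'

```text
time_s: 35.22
eef_pos: [0.4314, 0.0119, 0.1933]
eef_rot: [-0.0, 0.996, -0.092, -0.001]
wrist_force: [0.6, 0.4, -0.3]
opening: 0.997
grasp_force: 0.0
```

```bash
python3 - <<'E'
from h import *
s=ctrl.camera("side");t=ctrl.camera("top")
a=cv2.resize(s["pixels"][110:350,200:460,::-1],(400,370));b=cv2.resize(t["pixels"][160:300,205:345,::-1],(370,370))
cv2.imwrite("pics/c5.png",np.hstack([a,b]))
print(ctrl.get_obs()["eef_pos"])
E
```

```text
[0.43152072 0.01328558 0.19352237]
```

View pics/c5.png

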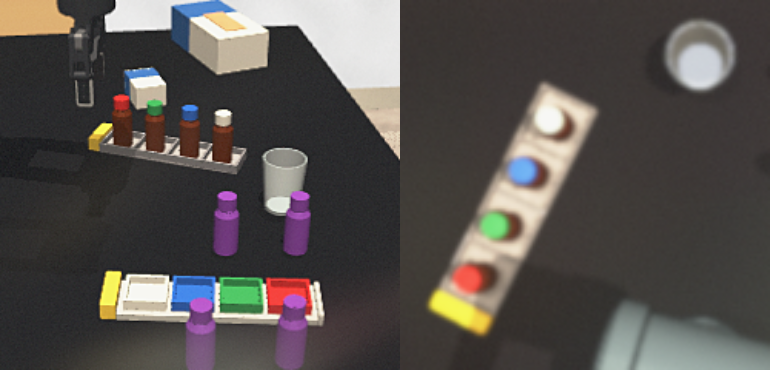

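From the tray's yellow end the order is red (468,278), green (494,226), blue (523,172), white (549,120). All four are upright, one per compartment, and the bystanders are unmoved.

```bash
python3 -c "
from bench import ctrl
print(ctrl.hand_in())"
```

```text
the job is handed in; nothing more can be done
None
```

All four bottles are in the tray in reverse order (white farthest from the yellow end, then blue, green, and red beside it), upright and undropped, with the beaker, carton, dishes and purple look-alikes untouched; the job was handed in at about 35 s.

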